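# Wind the screw press down on a shell-inlaid blank

## Robot

A 6-joint arm with a two-finger parallel gripper is mounted at the origin on the work surface. World frame = base frame: x ahead of the robot, y to its left, z up, the work surface at z = 0. Lengths are in m, angles in rad, forces in N, time in s.
With the tool pointing down it reaches from about 0.425 to 0.95 m from the base axis. Payload 14.7 kg.
Tool frame: the origin (TCP) lies between the finger pads; the fingertips stand 25 mm ahead of it and the grasp point (between the pads) lies 6 mm ahead of it; z points along the fingers, y is the line along which they close (so a half turn about z gives the same grasp; the last joint's range is limited). The gripper opens to 85 mm and grips with 20 to 120 N. Pads are 22 mm wide; open, the fingers measure 114 mm over their backs; the gripper's body (76 mm by 85 mm) begins 54 mm behind the grasp point. The pads swing forward as they close: fully open they stand 13 mm farther back than shut.
Start: joints at [-1.264, 0.48, 1.596, -0, 1.065, -0.047], TCP at [0.225, -0.61, 0.256] pointing down, gripper open.
Joint ranges: [-2.75, 2.75], [-0.82, 2.05], [0.23, 2.67], [-1.56, 4.7], [0.09, 2.69], [-2.92, 2.92]. Speed limits (rad/s): [1.89, 1.89, 2.39, 3.01, 3.01, 3.01].

## Interface

Orientations are given as a 3x3 rotation matrix whose columns are the frame's x, y, z axes.
In Python, from plant import r gives the robot as it stands. The module is installed in compiled form; this text tells all that it offers.
- The arm moves only by the tool play_rows, never from a script. Its argument "motion" is a list of rows, each an object with "linear": the shift along the tool's x, y, z in m, a list of three; "rotation": the turn, a rotation vector about the tool's x, y, z in degrees, a list of three. A call has exactly 10 rows; each row shifts and turns the commanded pose from where the row before left it, along the tool's axes as they then stand; what a row does not reach is not made up. A row lasts 1/10 s, in which the tool goes at most 50 mm and 8.59 degrees, less where a joint would pass 70% of its speed; a pose out of reach is approached as far as the arm can. A call is refused whole if a number of a shift passes 0.05 or a number of a turn 8.59, either way. A call with a gripper value outside its range is refused whole. "grip" is the finger opening in m, from 0 to 0.0854, set as the call begins (left out, the last holds). The fingers move at their own pace and stop on an object; the grip force is fixed at half the most. Time passes only in rows, so rows that do not move let the fingers close, or fill a call up. It gives the time, the measured TCP pose, the force, the opening and the grip force at its end, in the units of the state.
- r.read_state(): the state, without advancing time (a new reading comes with each control period).
- r.get_image(name): name is "scene" or "top"; returns a dict with "frame" (400x640x3 uint8, red, green, blue), "z_map" (400x640 float32, m along the optical axis (not along the pixel's ray), 0 where there is no reading), "fov_y" (degrees; the focal length in pixels is half the picture's height over the tangent of half this angle, whatever the lens; pixels are square), "cx", "cy" (the principal point, pixels), "extrinsics" (4x4, takes a point from camera to world coordinates). Camera axes: x right, y up, looking along -z (the intrinsics and any distortion apply to the point x, -y, -z); pixel columns grow to the right and rows downward; lengths in m; the calibration is good to about 2 mm. A picture is of the moment at which its call begins.
- r.finish_job(): hands the job in; it is judged then, once.
The state is a dict: "time": time; "joint_pos": joint angles; "qd": joint speeds; "effort": joint torques, N m; "tool_pos": TCP position; "tool_rot": TCP orientation; "contact_force": force on the tool from outside, world axes, zero at the start; "moment": the same for the moment, N m; "finger_gap": finger opening in m; "grip_force": force on a finger pad.
Only numpy, scipy, OpenCV 4.12 (cv2) and the standard library are available. Lean on these libraries where they do the work, as an engineer would, in place of code of your own. Each camera call takes 0.05 s, during which the arm holds its last target. There are 200 camera calls.

## Task

A wooden blank with freshly glued shell inlay lies in the small screw press. With one fingertip against a spoke, push the handwheel round clockwise (seen from above) until the cork pad has come down and presses the blank firmly, then take the finger away and leave the press tight. Do not shift the blank, and leave the other things on the bench where they are.

Things in the scene. Friction and masses are not known exactly. Their poses are not given: they have to be found in the camera images.
- press: Green cast-iron screw press bolted to the bench (place and yaw vary). Origin: centre of the base's underside, at bench level; z up; two guide columns at y = +78 and -78 mm. Base 150 (x) x 200 (y) x 18 mm; steel bed, top 26 mm above the bench. Crosshead and column nuts reach up to 170 mm above the bench; above that only the screw (20 mm across) and the handwheel.
- wheel_angle (a joint): Wheel angle, rad: 0 fully open, grows turning clockwise seen from above, at most 7.6. Starts at 1.5 to 3.6; the pad meets the blank at about 6.3. The screw stays where left. Turning freely takes 5 N (slowly) to 7 N (at 0.6 rad/s) at 55 mm from the axis; a steady 8 N or more there against the stopped wheel means the pad presses firmly. Pushing harder once the pad has met the blank does no harm.
- platen_travel (a joint): How far the platen with pad, screw and wheel (they move together, 12 mm a turn, 1.91 mm per rad) has come down from fully open, in m (0 to 0.026). The pad's underside is 52 mm above the bench at 0 and meets the blank at 0.012.
- hub (a point): Centre of the handwheel, on its vertical axis, in the middle plane of rim and spokes: 225 mm above the bench at wheel angle 0, going down with the wheel. Hub 40 mm across, its nut tops out 20 mm above this point. Round steel rim, outer diameter 182 mm, 16 mm thick, inner edge at radius 75 mm.
- spoke_mark (a point): Middle of one of the three spokes, 55 mm from the axis, in the wheel's middle plane; turns with the wheel.
- handwheel: Handwheel on top of the screw, with three green spokes; origin at the wheel's centre, z up, x along the marked spoke, the others at +120 and -120 degrees. Each spoke is 12 mm wide and 14 mm high, clear from radius 20 to 75 mm, the gaps between them open above and below. The rules call the spokes handwheel_c0, c1 and c2.
- platen: Aluminium pressing plate sliding on the columns, with a light brown cork pad, 96 x 96 x 4 mm, on its underside; origin at the centre of the pad's underside. It carries the screw and wheel.
- blank: Pale wooden blank with bevelled edges and shell flakes on top, 60 x 46 x 14 mm, 30 g, lying loose on the bed under the pad; origin at the centre of its underside, z up.
- spare_blank: Bystander: plain pale wooden blank, 60 x 46 x 14 mm, on the bench.
- dark_blank: Bystander: dark wooden blank with shell flakes, 60 x 46 x 14 mm, on the bench.
- glue_bottle: Bystander: white glue bottle with orange cap, 52 mm across, 125 mm high, standing close to one side of the press; origin under its centre.
- shell_jar: Bystander: glass jar with metal lid, 60 mm across, 62 mm high, close to the other side of the press; origin under its centre.
- tweezers: Bystander: steel tweezers, 124 mm long, 7 mm high, lying in front of the press.
- glue_brush: Bystander: brush, 170 mm long, lying on the bench.
- lacquer_tin: Bystander: red tin, 72 mm across, 80 mm high.
- sanding_block: Bystander: cork sanding block, 90 x 50 x 27 mm.

How it is judged:
On the way:
1. a finger against a spoke is winding the wheel down and has brought it well past its start (angle over 4.2) ((contact force between the fingers and handwheel_c0 above 0.5 N or contact force between the fingers and handwheel_c1 above 0.5 N or contact force between the fingers and handwheel_c2 above 0.5 N) and value of joint wheel_angle above 4.2 rad), for 0.1 s.
At the end, for the whole second after the job is handed in: With the finger away and the wheel still, the pad presses the blank with more than 20 N, the blank lies flat within 8 mm of where it lay, and every bystander is within 20 mm of its place (contact force between platen and blank above 20 N and distance of blank from where it was at the start of the episode below 0.008 m and angle between blank's own z axis and vertical below 0.06 rad and velocity of joint wheel_angle between -0.05 and 0.05 rad/s and distance of each of spare_blank, dark_blank, glue_bottle, shell_jar, tweezers, glue_brush, lacquer_tin, sanding_block from where it was at the start of the episode below 0.02 m); the robot touches nothing.
It fails at once if the blank is shifted by more than 8 mm or lifted (distance of blank from where it was at the start of the episode above 0.008 m).
It fails at once if another thing on the bench is moved by more than 20 mm, lifted or carried (distance of any of spare_blank, dark_blank, glue_bottle, shell_jar, tweezers, glue_brush, lacquer_tin, sanding_block from where it was at the start of the episode above 0.02 m).
It fails at once if a standing bottle, jar or tin is knocked over (angle between any of glue_bottle, shell_jar, lacquer_tin's own z axis and vertical above 0.4 rad).
It also fails if it takes over 58 s, if anything falls off the work surface, if the arm or the gripper's body presses on something with over 40 N, if the wrist force passes 120 N, or if a joint passes its speed limit or range.

## Working session

There is one attempt and no reset: what is moved stays moved. The work goes in short steps, Python scripts to look and compute and a tool call to move; the robot and the scene stay as the last step left them, time stands still between calls to the robot, and variables do not carry over. Pictures are saved under pics/ and viewed, at most 10 in all, crops included, and the job is handed in when it is done.

Besides the shell and the picture viewer there is one more tool, called after ">>>" in YAML: its name, and indented under it one key for each argument. play_rows: Moves the arm, as the interface text tells. Its arguments: {"type":"object","properties":{"motion":{"type":"array","items":{"type":"object","properties":{"linear":{"type":"array","items":{"type":"number"}},"rotation":{"type":"array","items":{"type":"number"}}}}},"grip":{"type":"number"}},"required":["motion"]}

```bash
mkdir -p pics; cat > h.py <<'E'
import numpy as np,cv2
from plant import r
def pts(im):
    h,w=im["z_map"].shape;f=h/2/np.tan(np.radians(im["fov_y"])/2)
    u,v=np.meshgrid(np.arange(w),np.arange(h));z=im["z_map"]
    P=np.stack([(u-im["cx"])/f*z,-(v-im["cy"])/f*z,-z,np.ones_like(z)],-1)
    return (P@np.array(im["extrinsics"]).T)[...,:3]
E
python3 - <<'E'
from h import *
for n in("scene","top"):
    im=r.get_image(n);cv2.imwrite(f"pics/{n}0.png",im["frame"][...,::-1]);P=pts(im)
    np.save(n+".npy",P)
    print(n,im.keys(),im["fov_y"],im["cx"],im["cy"],np.round(im["extrinsics"],3))
s=r.read_state();print({k:np.round(v,3) for k,v in s.items()})
E
```

```text
scene dict_keys(['frame', 'z_map', 'fov_y', 'cx', 'cy', 'extrinsics']) 43.270329713173965 317.03836704905723 207.28447018495564 [[-0.428 -0.597  0.678  1.388]
 [ 0.904 -0.265  0.337  0.462]
 [-0.021  0.757  0.653  0.999]
 [ 0.     0.     0.     1.   ]]
top dict_keys(['frame', 'z_map', 'fov_y', 'cx', 'cy', 'extrinsics']) 54.566897652709585 324.5190699318634 199.85672746717754 [[ 7.400e-02  9.760e-01 -2.030e-01  3.090e-01]
 [-9.970e-01  7.200e-02 -1.900e-02 -1.000e-03]
 [-4.000e-03  2.040e-01  9.790e-01  1.052e+00]
 [ 0.000e+00  0.000e+00  0.000e+00  1.000e+00]]
{'time': np.float64(0.1), 'joint_pos': array([-1.264,  0.481,  1.597,  0.   ,  1.065, -0.047]), 'qd': array([-0.001, -0.002, -0.   ,  0.001,  0.   , -0.   ]), 'effort': array([ 1.0000e-03, -9.5225e+01, -4.3104e+01, -0.0000e+00,  5.0000e-03,
        0.0000e+00]), 'tool_pos': array([ 0.225, -0.609,  0.256]), 'tool_rot': array([[ 0.938,  0.346, -0.   ],
       [ 0.346, -0.938,  0.001],
       [ 0.   , -0.001, -1.   ]]), 'contact_force': array([ 0.173, -0.593,  0.148]), 'moment': array([ 0.006, -0.033,  0.029]), 'grip_force': np.float64(0.0), 'finger_gap': np.float64(0.085)}
```

View pics/scene0.png

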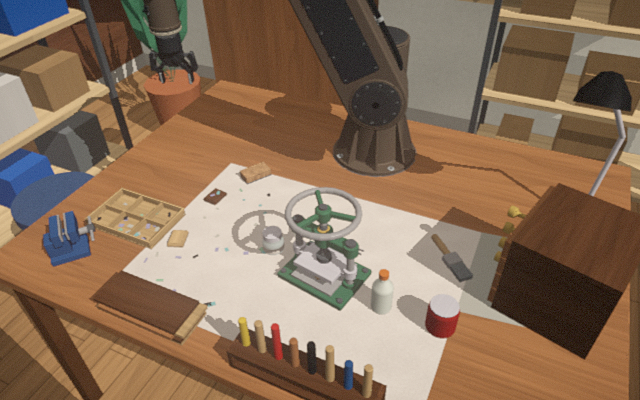

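View pics/top0.png

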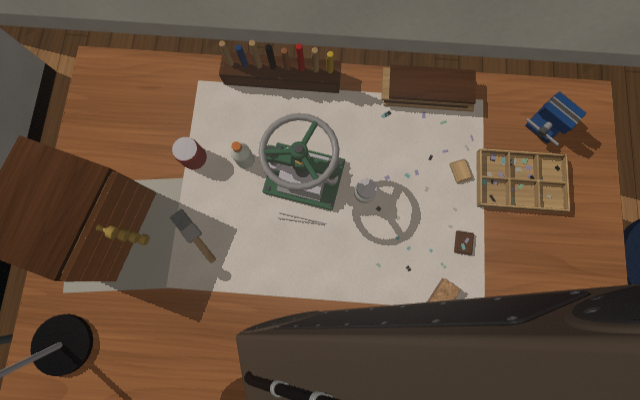

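The top view shows the wheel centred near (299,152) px, with spokes toward (315,122), (265,150) and (335,178). The bottle is at (240,153), the jar at (365,190) and the tin at (190,152). Next I'll measure the wheel.

```bash
cat >> h.py <<'E'
from scipy.optimize import least_squares
def wheel(im):
    P=pts(im);hsv=cv2.cvtColor(im["frame"],cv2.COLOR_RGB2HSV)
    box=np.zeros(P.shape[:2],bool);box[100:205,245:355]=1
    hi=box&(P[...,2]>.195)&(P[...,2]<.26)
    rim=P[hi&(hsv[...,1]<60)]
    c=np.median(rim[:,:2],0);
    f=least_squares(lambda p:np.hypot(*(rim[:,:2]-p[:2]).T)-p[2],[*c,.083],loss="soft_l1",f_scale=.003).x
    g=P[hi&(hsv[...,0]>50)&(hsv[...,0]<95)&(hsv[...,1]>70)]
    d=g[:,:2]-f[:2];R=np.hypot(*d.T);k=(R>.03)&(R<.072);a=np.arctan2(d[k,1],d[k,0])
    ph=np.angle(np.mean(np.exp(3j*a)))/3
    R2=np.hypot(*(rim[:,:2]-f[:2]).T)
    zr=rim[(R2>.078)&(R2<.09),2]
    return f,np.percentile(zr,[10,50,95]),np.degrees(ph),np.degrees(a),g[k]
E
python3 - <<'E'
from h import *
im=r.get_image("top");f,z,ph,a,g=wheel(im)
print(f,z,"spokes",ph,ph+120,ph-120,np.histogram(a,24,(-180,180))[0],np.percentile(g[:,2],[5,50,95]))
P=pts(im);
for n,(u,v) in dict(bottle=(237,147),jar=(365,184),tin=(186,146),base1=(265,198),base2=(333,210),base3=(344,160)).items():print(n,P[v,u].round(3))
S=np.load("scene.npy")
print("scene cap",S[275,384].round(3),"jar",S[232,272].round(3))
E
```

```text
[0.58820438 0.08163989 0.08066067] [0.22507414 0.22813334 0.2309983 ] spokes -24.600584774943737 95.39941522505626 -144.60058477494374 [ 0  4 70  0  0  0  0  0  0  0 48  0  0  0  0  0  0  4 35  0  0  0  0  0] [0.22550876 0.22796027 0.2304664 ]
bottle [0.62  0.247 0.126]
jar [ 0.563 -0.084  0.066]
tin [0.628 0.393 0.081]
base1 [0.52  0.185 0.002]
base2 [ 0.5   -0.006 -0.001]
base3 [ 0.641 -0.026  0.015]
scene cap [0.632 0.253 0.126] jar [ 0.553 -0.091  0.059]
```

>>> play_rows:
  grip: 0
  motion:
    - {"linear": [0, 0, -0.0065]}
    - {"linear": [0, 0, -0.0065]}
    - {"linear": [0, 0, -0.0065]}
    - {"linear": [0, 0, -0.0065]}
    - {"linear": [0, 0, -0.0065]}
    - {"linear": [0, 0, -0.0065]}
    - {"linear": [0, 0, -0.0065]}
    - {"linear": [0, 0, -0.0065]}
    - {"linear": [0, 0, -0.0065]}
    - {"linear": [0, 0, -0.0065]}

```text
schema error: expected keys linear, rotation
```

>>> play_rows:
  motion:
    - {"linear": [0.0275, -0.024, 0]}
    - {"linear": [0.0275, -0.024, 0]}
    - {"linear": [0.0275, -0.024, 0]}
    - {"linear": [0.0275, -0.024, 0]}
    - {"linear": [0.0275, -0.024, 0]}
    - {"linear": [0.0275, -0.024, 0]}
    - {"linear": [0.0275, -0.024, 0]}
    - {"linear": [0.0275, -0.024, 0]}
    - {"linear": [0.0275, -0.024, 0]}
    - {"linear": [0.0275, -0.024, 0]}

```text
schema error: expected keys linear, rotation
```

>>> play_rows:
  motion:
    - {"linear": [0.0275, -0.024, 0]}
    - {"linear": [0.0275, -0.024, 0]}
    - {"linear": [0.0275, -0.024, 0]}
    - {"linear": [0.0275, -0.024, 0]}
    - {"linear": [0.0275, -0.024, 0]}
    - {"linear": [0.0275, -0.024, 0]}
    - {"linear": [0.0275, -0.024, 0]}
    - {"linear": [0.0275, -0.024, 0]}
    - {"linear": [0.0275, -0.024, 0]}
    - {"linear": [0.0275, -0.024, 0]}

```text
schema error: expected keys linear, rotation
```

>>> play_rows:
  motion:
    - {"rotation": [0, 0, -8.4]}
    - {"rotation": [0, 0, -8.4]}
    - {"rotation": [0, 0, -8.4]}
    - {"rotation": [0, 0, -8.4]}
    - {"rotation": [0, 0, -8.4]}
    - {"rotation": [0, 0, -8.4]}
    - {"rotation": [0, 0, -8.4]}
    - {"rotation": [0, 0, -8.4]}
    - {"rotation": [0, 0, -8.4]}
    - {"rotation": [0, 0, -8.4]}

```text
schema error: expected keys linear, rotation
```

>>> play_rows:
  motion:
    - {"rotation": [0, 0, -8.4]}
    - {"rotation": [0, 0, -8.4]}
    - {"rotation": [0, 0, -8.4]}
    - {"rotation": [0, 0, -8.4]}
    - {"rotation": [0, 0, -8.4]}
    - {"rotation": [0, 0, -8.4]}
    - {"rotation": [0, 0, -8.4]}
    - {"rotation": [0, 0, -8.4]}
    - {"rotation": [0, 0, -8.4]}
    - {"rotation": [0, 0, -8.4]}

```text
schema error: expected keys linear, rotation
```

>>> play_rows:
  motion:
    - {"rotation": [0, 0, -8.4]}
    - {"rotation": [0, 0, -8.4]}
    - {"rotation": [0, 0, -8.4]}
    - {"rotation": [0, 0, -8.4]}
    - {"rotation": [0, 0, -8.4]}
    - {"rotation": [0, 0, -8.4]}
    - {"rotation": [0, 0, -8.4]}
    - {"rotation": [0, 0, -8.4]}
    - {"rotation": [0, 0, 0]}
    - {"rotation": [0, 0, 0]}

```text
schema error: expected keys linear, rotation
```

```bash
python3 - <<'E'
from h import *
s=r.read_state();print({k:np.round(s[k],3) for k in("time","joint_pos","tool_pos","tool_rot","finger_gap","contact_force")})
im=r.get_image("scene");cv2.imwrite("pics/s1.png",cv2.resize(im["frame"][130:320,220:460,::-1],None,fx=3,fy=3))
E
```

```text
{'time': np.float64(0.15), 'joint_pos': array([-1.264,  0.481,  1.597,  0.   ,  1.065, -0.047]), 'tool_pos': array([ 0.225, -0.609,  0.256]), 'tool_rot': array([[ 0.938,  0.346, -0.   ],
       [ 0.346, -0.938,  0.001],
       [ 0.   , -0.001, -1.   ]]), 'finger_gap': np.float64(0.085), 'contact_force': array([-0.14 , -0.651,  0.014])}
```

View pics/s1.png

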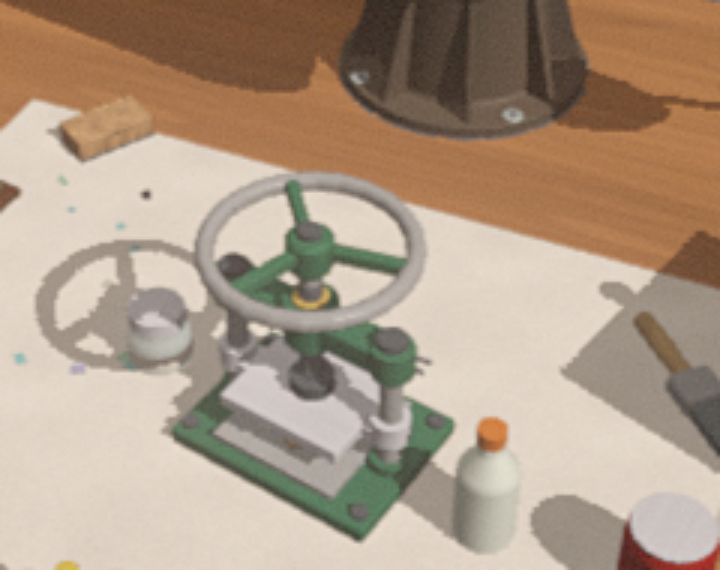

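Nothing has moved: every row needs both keys. The crop shows the wheel untouched, with its hub at crop (312,240). I'll send one call first to check the format.

>>> play_rows:
  grip: 0
  motion:
    - {"linear": [0, 0, -0.0065], "rotation": [0, 0, 0]}
    - {"linear": [0, 0, -0.0065], "rotation": [0, 0, 0]}
    - {"linear": [0, 0, -0.0065], "rotation": [0, 0, 0]}
    - {"linear": [0, 0, -0.0065], "rotation": [0, 0, 0]}
    - {"linear": [0, 0, -0.0065], "rotation": [0, 0, 0]}
    - {"linear": [0, 0, -0.0065], "rotation": [0, 0, 0]}
    - {"linear": [0, 0, -0.0065], "rotation": [0, 0, 0]}
    - {"linear": [0, 0, -0.0065], "rotation": [0, 0, 0]}
    - {"linear": [0, 0, -0.0065], "rotation": [0, 0, 0]}
    - {"linear": [0, 0, -0.0065], "rotation": [0, 0, 0]}

```text
time: 1.2
tool_pos: [0.2252, -0.6097, 0.3218]
tool_rot: [[0.938, 0.346, -0.0], [0.346, -0.938, 0.0], [-0.0, -0.0, -1.0]]
contact_force: [-0.4, 0.7, 1.0]
finger_gap: -0.0001
grip_force: 0.0
```

>>> play_rows:
  motion:
    - {"linear": [0.0275, -0.024, 0], "rotation": [0, 0, 0]}
    - {"linear": [0.0275, -0.024, 0], "rotation": [0, 0, 0]}
    - {"linear": [0.0275, -0.024, 0], "rotation": [0, 0, 0]}
    - {"linear": [0.0275, -0.024, 0], "rotation": [0, 0, 0]}
    - {"linear": [0.0275, -0.024, 0], "rotation": [0, 0, 0]}
    - {"linear": [0.0275, -0.024, 0], "rotation": [0, 0, 0]}
    - {"linear": [0.0275, -0.024, 0], "rotation": [0, 0, 0]}
    - {"linear": [0.0275, -0.024, 0], "rotation": [0, 0, 0]}
    - {"linear": [0.0275, -0.024, 0], "rotation": [0, 0, 0]}
    - {"linear": [0.0275, -0.024, 0], "rotation": [0, 0, 0]}

```text
time: 2.2
tool_pos: [0.4006, -0.288, 0.3217]
tool_rot: [[0.938, 0.346, 0.0], [0.346, -0.938, -0.0], [0.0, 0.0, -1.0]]
contact_force: [0.0, -0.5, 0.2]
finger_gap: 0.0001
grip_force: 0.0
```

>>> play_rows:
  motion:
    - {"linear": [0.0275, -0.024, 0], "rotation": [0, 0, 0]}
    - {"linear": [0.0275, -0.024, 0], "rotation": [0, 0, 0]}
    - {"linear": [0.0275, -0.024, 0], "rotation": [0, 0, 0]}
    - {"linear": [0.0275, -0.024, 0], "rotation": [0, 0, 0]}
    - {"linear": [0.0275, -0.024, 0], "rotation": [0, 0, 0]}
    - {"linear": [0.0275, -0.024, 0], "rotation": [0, 0, 0]}
    - {"linear": [0.0275, -0.024, 0], "rotation": [0, 0, 0]}
    - {"linear": [0.0275, -0.024, 0], "rotation": [0, 0, 0]}
    - {"linear": [0.0275, -0.024, 0], "rotation": [0, 0, 0]}
    - {"linear": [0.0275, -0.024, 0], "rotation": [0, 0, 0]}

```text
time: 3.2
tool_pos: [0.5754, 0.0326, 0.3216]
tool_rot: [[0.938, 0.347, 0.0], [0.347, -0.938, -0.0], [0.0, 0.0, -1.0]]
contact_force: [0.4, -0.5, 0.7]
finger_gap: -0.0004
grip_force: 0.0
```

>>> play_rows:
  motion:
    - {"linear": [0, 0, 0], "rotation": [0, 0, -8.4]}
    - {"linear": [0, 0, 0], "rotation": [0, 0, -8.4]}
    - {"linear": [0, 0, 0], "rotation": [0, 0, -8.4]}
    - {"linear": [0, 0, 0], "rotation": [0, 0, -8.4]}
    - {"linear": [0, 0, 0], "rotation": [0, 0, -8.4]}
    - {"linear": [0, 0, 0], "rotation": [0, 0, -8.4]}
    - {"linear": [0, 0, 0], "rotation": [0, 0, -8.4]}
    - {"linear": [0, 0, 0], "rotation": [0, 0, -8.4]}
    - {"linear": [0, 0, 0], "rotation": [0, 0, -8.4]}
    - {"linear": [0, 0, 0], "rotation": [0, 0, -8.4]}

```text
time: 4.2
tool_pos: [0.5749, 0.0311, 0.3216]
tool_rot: [[-0.252, 0.968, 0.0], [0.968, 0.252, -0.0], [-0.0, 0.0, -1.0]]
contact_force: [-1.0, 0.6, 0.6]
finger_gap: -0.0
grip_force: 0.0
```

>>> play_rows:
  motion:
    - {"linear": [0, 0, 0], "rotation": [0, 0, -8.4]}
    - {"linear": [0, 0, 0], "rotation": [0, 0, -8.4]}
    - {"linear": [0, 0, 0], "rotation": [0, 0, -8.4]}
    - {"linear": [0, 0, 0], "rotation": [0, 0, -8.4]}
    - {"linear": [0, 0, 0], "rotation": [0, 0, -8.4]}
    - {"linear": [0, 0, 0], "rotation": [0, 0, -8.4]}
    - {"linear": [0, 0, 0], "rotation": [0, 0, -8.4]}
    - {"linear": [0, 0, 0], "rotation": [0, 0, -8.4]}
    - {"linear": [0, 0, 0], "rotation": [0, 0, -8.4]}
    - {"linear": [0, 0, 0], "rotation": [0, 0, -8.4]}

```text
time: 5.2
tool_pos: [0.5749, 0.0311, 0.3216]
tool_rot: [[-0.989, -0.15, 0.0], [-0.15, 0.989, 0.0], [-0.0, 0.0, -1.0]]
contact_force: [0.0, -0.2, 0.1]
finger_gap: -0.0002
grip_force: 0.0
```

>>> play_rows:
  motion:
    - {"linear": [0, 0, 0], "rotation": [0, 0, -8.4]}
    - {"linear": [0, 0, 0], "rotation": [0, 0, -8.4]}
    - {"linear": [0, 0, 0], "rotation": [0, 0, -8.4]}
    - {"linear": [0, 0, 0], "rotation": [0, 0, -8.4]}
    - {"linear": [0, 0, 0], "rotation": [0, 0, -8.4]}
    - {"linear": [0, 0, 0], "rotation": [0, 0, -8.4]}
    - {"linear": [0, 0, 0], "rotation": [0, 0, -8.4]}
    - {"linear": [0, 0, 0], "rotation": [0, 0, -8.4]}
    - {"linear": [0, 0, 0], "rotation": [0, 0, 0]}
    - {"linear": [0, 0, 0], "rotation": [0, 0, 0]}

```text
time: 6.2
tool_pos: [0.5749, 0.0311, 0.3215]
tool_rot: [[-0.255, -0.967, 0.0], [-0.967, 0.255, 0.0], [-0.0, -0.0, -1.0]]
contact_force: [0.2, 1.2, -0.4]
finger_gap: -0.0001
grip_force: 0.0
```

```bash
python3 - <<'E'
from h import *
s=r.read_state();print({k:np.round(s[k],4) for k in("time","joint_pos","tool_pos","tool_rot","finger_gap","contact_force")})
im=r.get_image("scene");cv2.imwrite("pics/s2.png",cv2.resize(im["frame"][130:320,220:460,::-1],None,fx=3,fy=3))
R=s["tool_rot"];p=s["tool_pos"];c=np.array([.5882,.0816]);t=np.array([.5882+.05*np.cos(np.radians(255)),.0816+.05*np.sin(np.radians(255))])
d=np.array([*(t-p[:2]),0]);print("to target in tool axes",np.array(R).T@d,"yaw",np.degrees(np.arctan2(R[1][0],R[0][0])))
E
```

```text
{'time': np.float64(6.2), 'joint_pos': array([ 1.4000e-03,  3.1520e-01,  1.6904e+00,  0.0000e+00,  1.1359e+00,
       -2.8820e+00]), 'tool_pos': array([0.5749, 0.0311, 0.3215]), 'tool_rot': array([[-2.554e-01, -9.668e-01,  1.000e-04],
       [-9.668e-01,  2.554e-01,  0.000e+00],
       [-0.000e+00, -1.000e-04, -1.000e+00]]), 'finger_gap': np.float64(-0.0001), 'contact_force': array([ 0.1661,  1.232 , -0.4261])}
to target in tool axes [-2.23571204e-03  1.97574865e-04  7.63773826e-08] yaw -104.79709591274928
```

View pics/s2.png

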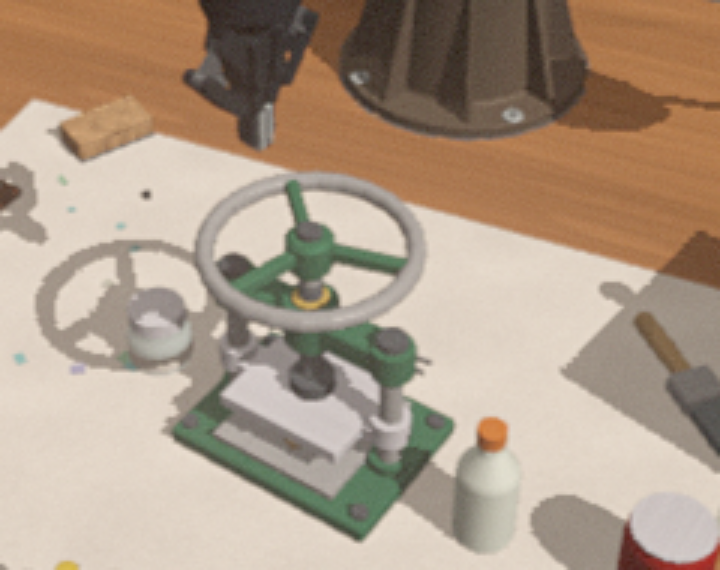

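The crop shows the closed fingertip at (260,145). That projects down to about (260,217), in the open gap between the rear and left spokes. Going in.

>>> play_rows:
  motion:
    - {"linear": [-0.002, 0, 0.009], "rotation": [0, 0, 0]}
    - {"linear": [0, 0, 0.009], "rotation": [0, 0, 0]}
    - {"linear": [0, 0, 0.009], "rotation": [0, 0, 0]}
    - {"linear": [0, 0, 0.009], "rotation": [0, 0, 0]}
    - {"linear": [0, 0, 0.009], "rotation": [0, 0, 0]}
    - {"linear": [0, 0, 0.009], "rotation": [0, 0, 0]}
    - {"linear": [0, 0, 0.01], "rotation": [0, 0, 0]}
    - {"linear": [0, 0, 0.01], "rotation": [0, 0, 0]}
    - {"linear": [0, 0, 0.01], "rotation": [0, 0, 0]}
    - {"linear": [0, 0, 0.01], "rotation": [0, 0, 0]}

```text
time: 7.25
tool_pos: [0.5753, 0.033, 0.2264]
tool_rot: [[-0.251, -0.968, -0.0], [-0.968, 0.251, 0.0], [-0.0, 0.0, -1.0]]
contact_force: [-0.5, 0.7, -0.7]
finger_gap: -0.0004
grip_force: 0.0
```

>>> play_rows:
  motion:
    - {"linear": [-7e-05, 0.00262, 0], "rotation": [0, 0, 3]}
    - {"linear": [-7e-05, 0.00262, 0], "rotation": [0, 0, 3]}
    - {"linear": [-7e-05, 0.00262, 0], "rotation": [0, 0, 3]}
    - {"linear": [-7e-05, 0.00262, 0], "rotation": [0, 0, 3]}
    - {"linear": [-7e-05, 0.00262, 0], "rotation": [0, 0, 3]}
    - {"linear": [-7e-05, 0.00262, 0], "rotation": [0, 0, 3]}
    - {"linear": [-7e-05, 0.00262, 0], "rotation": [0, 0, 3]}
    - {"linear": [-7e-05, 0.00262, 0.0001], "rotation": [0, 0, 3]}
    - {"linear": [-7e-05, 0.00262, 0.0001], "rotation": [0, 0, 3]}
    - {"linear": [-7e-05, 0.00262, 0.0001], "rotation": [0, 0, 3]}

```text
time: 8.25
tool_pos: [0.5534, 0.0453, 0.2265]
tool_rot: [[-0.703, -0.711, 0.001], [-0.711, 0.703, -0.001], [-0.0, -0.001, -1.0]]
contact_force: [4.9, -4.9, -4.8]
finger_gap: 0.0001
grip_force: 3.5
```

```bash
cat >>h.py <<'E'
def chk():
    s=r.read_state();p=np.array(s["tool_pos"]);d=p[:2]-[.5882,.0816];R=np.array(s["tool_rot"])
    print("t",s["time"],"r",np.hypot(*d).round(4),"th",np.degrees(np.arctan2(d[1],d[0])).round(1),"yaw",np.degrees(np.arctan2(R[1,0],R[0,0])).round(1),"z",p[2].round(4),"Ftool",(R.T@s["contact_force"]).round(1),"j6",s["joint_pos"][5])
E
python3 -c "
from h import *
chk();im=r.get_image('scene');cv2.imwrite('pics/s3.png',cv2.resize(im['frame'][130:320,220:460,::-1],None,fx=3,fy=3))"
```

```text
t 8.25 r 0.0503 th -133.8 yaw -134.6 z 0.2265 Ftool [ 0.  -6.9  4.8] j6 -2.334095838061339
```

View pics/s3.png

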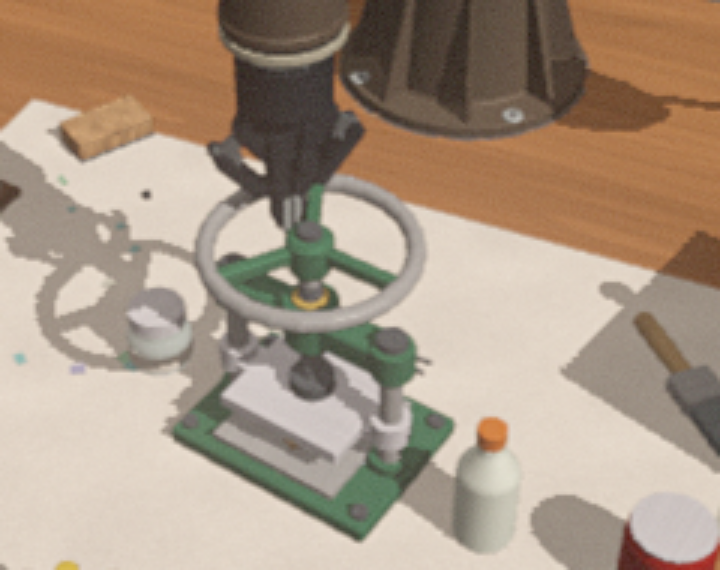

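The finger is on the rear spoke, at crop (295,210), and the wheel is turning at about 7 N. Continuing round.

>>> play_rows:
  motion:
    - {"linear": [-7e-05, 0.00262, 0.0001], "rotation": [0, 0, 3]}
    - {"linear": [-7e-05, 0.00262, 0.0001], "rotation": [0, 0, 3]}
    - {"linear": [-7e-05, 0.00262, 0.0001], "rotation": [0, 0, 3]}
    - {"linear": [-7e-05, 0.00262, 0.0001], "rotation": [0, 0, 3]}
    - {"linear": [-7e-05, 0.00262, 0.0001], "rotation": [0, 0, 3]}
    - {"linear": [-7e-05, 0.00262, 0.0001], "rotation": [0, 0, 3]}
    - {"linear": [-7e-05, 0.00262, 0.0001], "rotation": [0, 0, 3]}
    - {"linear": [-7e-05, 0.00262, 0.0001], "rotation": [0, 0, 3]}
    - {"linear": [-7e-05, 0.00262, 0.0001], "rotation": [0, 0, 3]}
    - {"linear": [-7e-05, 0.00262, 0.0001], "rotation": [0, 0, 3]}

```text
time: 9.3
tool_pos: [0.5401, 0.0676, 0.2256]
tool_rot: [[-0.964, -0.265, 0.001], [-0.265, 0.964, -0.001], [-0.0, -0.001, -1.0]]
contact_force: [3.4, -6.9, -2.2]
finger_gap: -0.0001
grip_force: 3.3
```

>>> play_rows:
  motion:
    - {"linear": [-7e-05, 0.00262, 0.0001], "rotation": [0, 0, 3]}
    - {"linear": [-7e-05, 0.00262, 0.0001], "rotation": [0, 0, 3]}
    - {"linear": [-7e-05, 0.00262, 0.0001], "rotation": [0, 0, 3]}
    - {"linear": [-7e-05, 0.00262, 0.0001], "rotation": [0, 0, 3]}
    - {"linear": [-7e-05, 0.00262, 0.0001], "rotation": [0, 0, 3]}
    - {"linear": [-7e-05, 0.00262, 0.0001], "rotation": [0, 0, 3]}
    - {"linear": [-7e-05, 0.00262, 0.0001], "rotation": [0, 0, 3]}
    - {"linear": [-7e-05, 0.00262, 0.0001], "rotation": [0, 0, 3]}
    - {"linear": [-7e-05, 0.00262, 0.0001], "rotation": [0, 0, 3]}
    - {"linear": [-7e-05, 0.00262, 0.0001], "rotation": [0, 0, 3]}

```text
time: 10.3
tool_pos: [0.5394, 0.0934, 0.2245]
tool_rot: [[-0.967, 0.253, -0.0], [0.253, 0.967, -0.001], [0.0, -0.001, -1.0]]
contact_force: [-0.3, -8.9, -0.2]
finger_gap: -0.0002
grip_force: 3.3
```

>>> play_rows:
  motion:
    - {"linear": [-7e-05, 0.00262, 0.0001], "rotation": [0, 0, 3]}
    - {"linear": [-7e-05, 0.00262, 0.0001], "rotation": [0, 0, 3]}
    - {"linear": [-7e-05, 0.00262, 0.0001], "rotation": [0, 0, 3]}
    - {"linear": [-7e-05, 0.00262, 0.0001], "rotation": [0, 0, 3]}
    - {"linear": [-7e-05, 0.00262, 0.0001], "rotation": [0, 0, 3]}
    - {"linear": [-7e-05, 0.00262, 0.0001], "rotation": [0, 0, 3]}
    - {"linear": [-7e-05, 0.00262, 0.0001], "rotation": [0, 0, 3]}
    - {"linear": [-7e-05, 0.00262, 0.0001], "rotation": [0, 0, 3]}
    - {"linear": [-7e-05, 0.00262, 0.0001], "rotation": [0, 0, 3]}
    - {"linear": [-7e-05, 0.00262, 0.0001], "rotation": [0, 0, 3]}

```text
time: 11.3
tool_pos: [0.5514, 0.1161, 0.2234]
tool_rot: [[-0.711, 0.703, -0.002], [0.703, 0.711, -0.001], [0.001, -0.002, -1.0]]
contact_force: [-4.8, -6.4, 2.5]
finger_gap: 0.0002
grip_force: 3.4
```

```bash
python3 -c "
from h import *
chk()"
```

```text
t 11.3 r 0.0504 th 136.8 yaw 135.3 z 0.2234 Ftool [-1.1 -7.9 -2.5] j6 -0.6369326178669887
```

>>> play_rows:
  motion:
    - {"linear": [-7e-05, 0.00262, 0.0001], "rotation": [0, 0, 3]}
    - {"linear": [-7e-05, 0.00262, 0.0001], "rotation": [0, 0, 3]}
    - {"linear": [-7e-05, 0.00262, 0.0001], "rotation": [0, 0, 3]}
    - {"linear": [-7e-05, 0.00262, 0.0001], "rotation": [0, 0, 3]}
    - {"linear": [-7e-05, 0.00262, 0.0001], "rotation": [0, 0, 3]}
    - {"linear": [-7e-05, 0.00262, 0.0001], "rotation": [0, 0, 3]}
    - {"linear": [-7e-05, 0.00262, 0.0001], "rotation": [0, 0, 3]}
    - {"linear": [-7e-05, 0.00262, 0.0001], "rotation": [0, 0, 3]}
    - {"linear": [-7e-05, 0.00262, 0.0001], "rotation": [0, 0, 3]}
    - {"linear": [-7e-05, 0.00262, 0.0001], "rotation": [0, 0, 3]}

```text
time: 12.3
tool_pos: [0.5736, 0.1301, 0.2224]
tool_rot: [[-0.265, 0.964, -0.002], [0.964, 0.265, 0.0], [0.001, -0.002, -1.0]]
contact_force: [-7.1, 3.5, 3.5]
finger_gap: -0.0002
grip_force: 3.8
```

>>> play_rows:
  motion:
    - {"linear": [-7e-05, 0.00262, 0.0001], "rotation": [0, 0, 3]}
    - {"linear": [-7e-05, 0.00262, 0.0001], "rotation": [0, 0, 3]}
    - {"linear": [-7e-05, 0.00262, 0.0001], "rotation": [0, 0, 3]}
    - {"linear": [-7e-05, 0.00262, 0.0001], "rotation": [0, 0, 3]}
    - {"linear": [-7e-05, 0.00262, 0.0001], "rotation": [0, 0, 3]}
    - {"linear": [-7e-05, 0.00262, 0.0001], "rotation": [0, 0, 3]}
    - {"linear": [-7e-05, 0.00262, 0.0001], "rotation": [0, 0, 3]}
    - {"linear": [-7e-05, 0.00262, 0.0001], "rotation": [0, 0, 3]}
    - {"linear": [-7e-05, 0.00262, 0.0001], "rotation": [0, 0, 3]}
    - {"linear": [-7e-05, 0.00262, 0.0001], "rotation": [0, 0, 3]}

```text
time: 13.3
tool_pos: [0.6002, 0.1311, 0.2215]
tool_rot: [[0.253, 0.967, -0.001], [0.967, -0.253, 0.001], [0.001, -0.001, -1.0]]
contact_force: [-2.5, 9.9, 2.2]
finger_gap: -0.0
grip_force: 4.1
```

>>> play_rows:
  motion:
    - {"linear": [-7e-05, 0.00262, 0.0001], "rotation": [0, 0, 3]}
    - {"linear": [-7e-05, 0.00262, 0.0001], "rotation": [0, 0, 3]}
    - {"linear": [-7e-05, 0.00262, 0.0001], "rotation": [0, 0, 3]}
    - {"linear": [-7e-05, 0.00262, 0.0001], "rotation": [0, 0, 3]}
    - {"linear": [-7e-05, 0.00262, 0.0001], "rotation": [0, 0, 3]}
    - {"linear": [-7e-05, 0.00262, 0.0001], "rotation": [0, 0, 3]}
    - {"linear": [-7e-05, 0.00262, 0.0001], "rotation": [0, 0, 3]}
    - {"linear": [-7e-05, 0.00262, 0.0001], "rotation": [0, 0, 3]}
    - {"linear": [-7e-05, 0.00262, 0.0001], "rotation": [0, 0, 3]}
    - {"linear": [-7e-05, 0.00262, 0.0001], "rotation": [0, 0, 3]}

```text
time: 14.3
tool_pos: [0.6237, 0.1184, 0.2207]
tool_rot: [[0.703, 0.711, 0.001], [0.711, -0.703, 0.002], [0.002, -0.0, -1.0]]
contact_force: [3.8, 10.2, -1.5]
finger_gap: -0.0
grip_force: 4.2
```

```bash
python3 -c "
from h import *
chk()"
```

```text
t 14.3 r 0.0511 th 46.0 yaw 45.3 z 0.2207 Ftool [ 9.9 -4.5  1.5] j6 0.9171916622612927
```

```bash
python3 -c "
from h import *
im=r.get_image('scene');a=cv2.resize(im['frame'][100:270,250:410,::-1],None,fx=3,fy=3)
im=r.get_image('top');b=cv2.resize(im['frame'][70:240,215:375,::-1],None,fx=3,fy=3)
cv2.imwrite('pics/s4.png',cv2.resize(np.hstack([a,b]),(800,425)))"
```

```text
(no output)
```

View pics/s4.png

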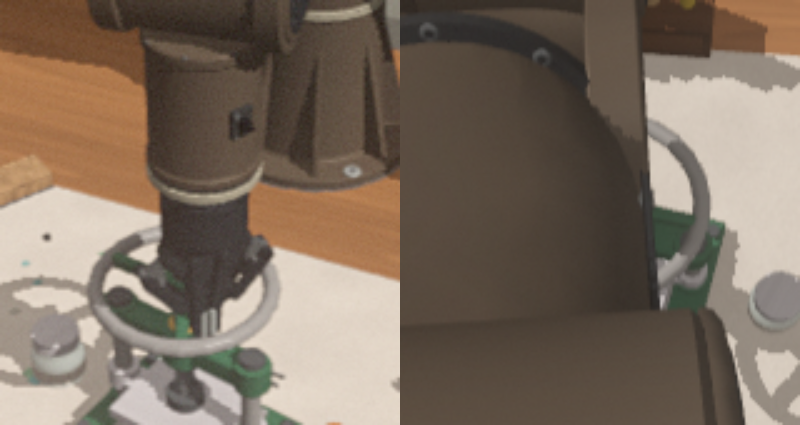

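The left half shows the finger inside the wheel at (208,320), still behind its spoke. The top view is blocked by the arm. The radial force fits corner contact plus friction, so I'll continue.

>>> play_rows:
  motion:
    - {"linear": [0.0001, 0.00262, 0.0001], "rotation": [0, 0, 3]}
    - {"linear": [0.0001, 0.00262, 0.0001], "rotation": [0, 0, 3]}
    - {"linear": [0.0001, 0.00262, 0.0001], "rotation": [0, 0, 3]}
    - {"linear": [0.0001, 0.00262, 0.0001], "rotation": [0, 0, 3]}
    - {"linear": [0.0001, 0.00262, 0.0001], "rotation": [0, 0, 3]}
    - {"linear": [0.0001, 0.00262, 0.0001], "rotation": [0, 0, 3]}
    - {"linear": [0.0001, 0.00262, 0.0001], "rotation": [0, 0, 3]}
    - {"linear": [0.0001, 0.00262, 0.0001], "rotation": [0, 0, 3]}
    - {"linear": [0.0001, 0.00262, 0.0001], "rotation": [0, 0, 3]}
    - {"linear": [0.0001, 0.00262, 0.0001], "rotation": [0, 0, 3]}

```text
time: 15.4
tool_pos: [0.6379, 0.0965, 0.2196]
tool_rot: [[0.964, 0.265, 0.0], [0.265, -0.964, 0.001], [0.001, -0.001, -1.0]]
contact_force: [0.4, 6.6, 1.5]
finger_gap: 0.0002
grip_force: 3.6
```

```bash
python3 -c "
from h import *
chk()"
```

```text
t 15.4 r 0.0518 th 16.7 yaw 15.3 z 0.2196 Ftool [ 2.1 -6.3 -1.5] j6 1.4048033144604002
```

>>> play_rows:
  motion:
    - {"linear": [-7e-05, 0.0027, 0.0001], "rotation": [0, 0, 3]}
    - {"linear": [-7e-05, 0.0027, 0.0001], "rotation": [0, 0, 3]}
    - {"linear": [-7e-05, 0.0027, 0.0001], "rotation": [0, 0, 3]}
    - {"linear": [-7e-05, 0.0027, 0.0001], "rotation": [0, 0, 3]}
    - {"linear": [-7e-05, 0.0027, 0.0001], "rotation": [0, 0, 3]}
    - {"linear": [-7e-05, 0.0027, 0.0001], "rotation": [0, 0, 3]}
    - {"linear": [-7e-05, 0.0027, 0.0001], "rotation": [0, 0, 3]}
    - {"linear": [-7e-05, 0.0027, 0.0001], "rotation": [0, 0, 3]}
    - {"linear": [-7e-05, 0.0027, 0.0001], "rotation": [0, 0, 3]}
    - {"linear": [-7e-05, 0.0027, 0.0001], "rotation": [0, 0, 3]}

```text
time: 16.4
tool_pos: [0.6398, 0.0717, 0.2193]
tool_rot: [[0.967, -0.253, 0.004], [-0.253, -0.967, 0.004], [0.003, -0.005, -1.0]]
contact_force: [11.1, 24.7, 0.1]
finger_gap: 0.0
grip_force: 13.1
```

```bash
python3 -c "
from h import *
chk()"
```

```text
t 16.4 r 0.0526 th -10.8 yaw -14.7 z 0.2193 Ftool [  4.5 -26.7   0. ] j6 1.8869222123006946
```

The force jumped to 27 N, so the pad has met the blank. I'll push a little more and hold to check that it stays steady.

>>> play_rows:
  motion:
    - {"linear": [0, 0.001, 0], "rotation": [0, 0, 1]}
    - {"linear": [0, 0.001, 0], "rotation": [0, 0, 1]}
    - {"linear": [0, 0.001, 0], "rotation": [0, 0, 1]}
    - {"linear": [0, 0.001, 0], "rotation": [0, 0, 1]}
    - {"linear": [0, 0, 0], "rotation": [0, 0, 0]}
    - {"linear": [0, 0, 0], "rotation": [0, 0, 0]}
    - {"linear": [0, 0, 0], "rotation": [0, 0, 0]}
    - {"linear": [0, 0, 0], "rotation": [0, 0, 0]}
    - {"linear": [0, 0, 0], "rotation": [0, 0, 0]}
    - {"linear": [0, 0, 0], "rotation": [0, 0, 0]}

```text
time: 17.4
tool_pos: [0.639, 0.0682, 0.2193]
tool_rot: [[0.948, -0.318, 0.005], [-0.318, -0.948, 0.004], [0.003, -0.006, -1.0]]
contact_force: [11.8, 24.6, -1.7]
finger_gap: -0.0003
grip_force: 13.3
```

```bash
python3 -c "
from h import *
chk()"
```

```text
t 17.4 r 0.0526 th -14.8 yaw -18.5 z 0.2193 Ftool [  3.4 -27.1   1.8] j6 1.9489142764665013
```

>>> play_rows:
  motion:
    - {"linear": [0, 0.001, 0], "rotation": [0, 0, 1]}
    - {"linear": [0, 0.001, 0], "rotation": [0, 0, 1]}
    - {"linear": [0, 0.001, 0], "rotation": [0, 0, 1]}
    - {"linear": [0, 0.001, 0], "rotation": [0, 0, 1]}
    - {"linear": [0, 0.001, 0], "rotation": [0, 0, 1]}
    - {"linear": [0, 0.001, 0], "rotation": [0, 0, 1]}
    - {"linear": [0, 0, 0], "rotation": [0, 0, 0]}
    - {"linear": [0, 0, 0], "rotation": [0, 0, 0]}
    - {"linear": [0, 0, 0], "rotation": [0, 0, 0]}
    - {"linear": [0, 0, 0], "rotation": [0, 0, 0]}

```text
time: 18.4
tool_pos: [0.6374, 0.063, 0.2193]
tool_rot: [[0.91, -0.415, 0.006], [-0.415, -0.91, 0.005], [0.004, -0.007, -1.0]]
contact_force: [15.4, 28.4, -4.2]
finger_gap: -0.0005
grip_force: 15.5
```

```bash
python3 -c "
from h import *
chk()
im=r.get_image('scene');cv2.imwrite('pics/s5.png',cv2.resize(im['frame'][130:320,220:460,::-1],None,fx=3,fy=3))"
```

```text
t 18.4 r 0.0526 th -20.7 yaw -24.5 z 0.2193 Ftool [  2.2 -32.2   4.4] j6 2.045035622550388
```

View pics/s5.png

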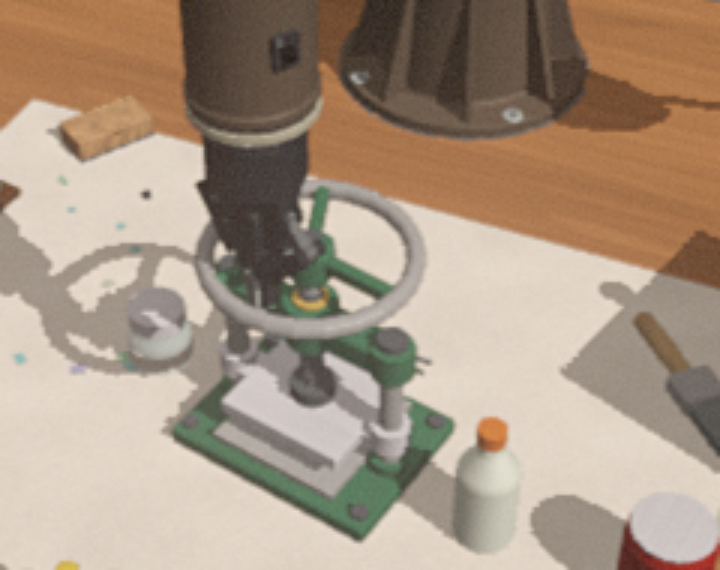

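The platen is down on the blank, and the wheel holds against a steady 32 N at 52 mm, well above the 8 N needed. Backing off and lifting out.

>>> play_rows:
  motion:
    - {"linear": [0, -0.003, 0], "rotation": [0, 0, 0]}
    - {"linear": [0, -0.003, 0], "rotation": [0, 0, 0]}
    - {"linear": [0, -0.003, 0], "rotation": [0, 0, 0]}
    - {"linear": [0, -0.004, 0], "rotation": [0, 0, 0]}
    - {"linear": [0, -0.004, 0], "rotation": [0, 0, 0]}
    - {"linear": [0, -0.002, 0], "rotation": [0, 0, 0]}
    - {"linear": [0, 0, 0], "rotation": [0, 0, 0]}
    - {"linear": [0, 0, -0.005], "rotation": [0, 0, 0]}
    - {"linear": [0, 0, -0.01], "rotation": [0, 0, 0]}
    - {"linear": [0, 0, -0.01], "rotation": [0, 0, 0]}

```text
time: 19.45
tool_pos: [0.6424, 0.0772, 0.2435]
tool_rot: [[0.91, -0.415, -0.001], [-0.415, -0.91, 0.0], [-0.001, 0.0, -1.0]]
contact_force: [1.0, -0.2, 0.2]
finger_gap: -0.0003
grip_force: 0.0
```

>>> play_rows:
  motion:
    - {"linear": [0, 0, -0.015], "rotation": [0, 0, 0]}
    - {"linear": [0, 0, -0.015], "rotation": [0, 0, 0]}
    - {"linear": [0, 0, -0.015], "rotation": [0, 0, 0]}
    - {"linear": [0, 0, -0.015], "rotation": [0, 0, 0]}
    - {"linear": [0, 0, -0.015], "rotation": [0, 0, 0]}
    - {"linear": [0, 0, -0.015], "rotation": [0, 0, 0]}
    - {"linear": [0, 0, -0.01], "rotation": [0, 0, 0]}
    - {"linear": [0, 0, 0], "rotation": [0, 0, 0]}
    - {"linear": [0, 0, 0], "rotation": [0, 0, 0]}
    - {"linear": [0, 0, 0], "rotation": [0, 0, 0]}

```text
time: 20.45
tool_pos: [0.6421, 0.0768, 0.3432]
tool_rot: [[0.91, -0.415, -0.001], [-0.415, -0.91, -0.0], [-0.001, 0.001, -1.0]]
contact_force: [-0.7, -0.0, -0.5]
finger_gap: -0.0002
grip_force: 0.0
```

```bash
python3 -c "
from h import *
chk()
im=r.get_image('scene');cv2.imwrite('pics/s6.png',cv2.resize(im['frame'][130:320,220:460,::-1],None,fx=3,fy=3))"
```

```text
t 20.45 r 0.0541 th -5.1 yaw -24.5 z 0.3432 Ftool [-0.7  0.3  0.5] j6 2.0711184400318965
```

View pics/s6.png

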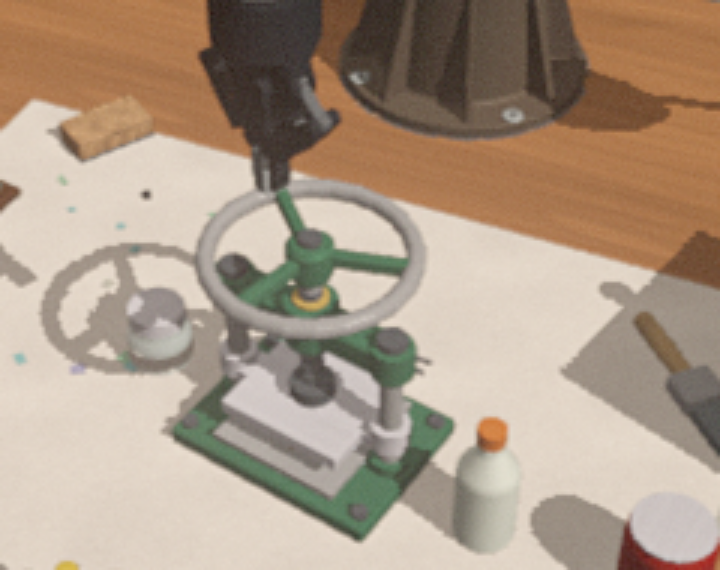

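The crop shows the finger clear, but the rear spoke is now at (285,195) instead of (322,195), so the wheel eased back after release. I'll measure how far.

```bash
cat > w.py <<'E'
from h import *
def ang(f,P):
    hsv=cv2.cvtColor(f,cv2.COLOR_RGB2HSV)
    d=P[...,:2]-[.5882,.0816];R=np.hypot(d[...,0],d[...,1])
    k=(P[...,2]>.195)&(P[...,2]<.235)&(R>.03)&(R<.07)&(hsv[...,0]>50)&(hsv[...,0]<95)&(hsv[...,1]>70)
    a=np.arctan2(d[k][:,1],d[k][:,0]);return k.sum(),np.degrees(np.angle(np.mean(np.exp(3j*a)))/3).round(1),np.percentile(P[k][:,2],[50,90]).round(4)
chk()
print("start",ang(cv2.imread("pics/scene0.png")[...,::-1].copy(),np.load("scene.npy")))
im=r.get_image("scene");print("now",ang(im["frame"],pts(im)))
E
python3 w.py; python3 w.py
```

```text
t 20.5 r 0.0542 th -5.1 yaw -24.5 z 0.3431 Ftool [ 0.3 -0.1  0.4] j6 2.071112724705067
start (np.int64(25), np.float64(-24.5), array([0.2282, 0.2297]))
now (np.int64(28), np.float64(-18.3), array([0.2207, 0.2225]))
t 20.55 r 0.0542 th -5.1 yaw -24.5 z 0.3432 Ftool [-0.4  0.1 -0.2] j6 2.0711025544188666
start (np.int64(25), np.float64(-24.5), array([0.2282, 0.2297]))
now (np.int64(37), np.float64(-18.3), array([0.2211, 0.2225]))
```

>>> play_rows:
  motion:
    - {"linear": [0, 0, -0.005], "rotation": [0, 0, 0]}
    - {"linear": [0, 0, -0.005], "rotation": [0, 0, 0]}
    - {"linear": [0, 0, 0], "rotation": [0, 0, 0]}
    - {"linear": [0, 0, 0], "rotation": [0, 0, 0]}
    - {"linear": [0, 0, 0], "rotation": [0, 0, 0]}
    - {"linear": [0, 0, 0], "rotation": [0, 0, 0]}
    - {"linear": [0, 0, 0], "rotation": [0, 0, 0]}
    - {"linear": [0, 0, 0], "rotation": [0, 0, 0]}
    - {"linear": [0, 0, 0], "rotation": [0, 0, 0]}
    - {"linear": [0, 0, 0], "rotation": [0, 0, 0]}

```text
time: 21.6
tool_pos: [0.6425, 0.0768, 0.354]
tool_rot: [[0.91, -0.415, 0.0], [-0.415, -0.91, 0.0], [0.0, -0.0, -1.0]]
contact_force: [-0.3, -0.5, 0.2]
finger_gap: -0.0
grip_force: 0.0
```

>>> play_rows:
  motion:
    - {"linear": [0, 0, 0], "rotation": [0, 0, 0]}
    - {"linear": [0, 0, 0], "rotation": [0, 0, 0]}
    - {"linear": [0, 0, 0], "rotation": [0, 0, 0]}
    - {"linear": [0, 0, 0], "rotation": [0, 0, 0]}
    - {"linear": [0, 0, 0], "rotation": [0, 0, 0]}
    - {"linear": [0, 0, 0], "rotation": [0, 0, 0]}
    - {"linear": [0, 0, 0], "rotation": [0, 0, 0]}
    - {"linear": [0, 0, 0], "rotation": [0, 0, 0]}
    - {"linear": [0, 0, 0], "rotation": [0, 0, 0]}
    - {"linear": [0, 0, 0], "rotation": [0, 0, 0]}

```text
time: 22.6
tool_pos: [0.6425, 0.0768, 0.354]
tool_rot: [[0.91, -0.415, 0.0], [-0.415, -0.91, 0.0], [0.0, -0.0, -1.0]]
contact_force: [0.0, -0.1, 0.5]
finger_gap: 0.0
grip_force: 0.0
```

```bash
python3 w.py
```

```text
t 22.6 r 0.0545 th -5.0 yaw -24.5 z 0.354 Ftool [ 0.1  0.1 -0.5] j6 2.071071176913765
start (np.int64(25), np.float64(-24.5), array([0.2282, 0.2297]))
now (np.int64(23), np.float64(-17.6), array([0.221 , 0.2222]))
```

The wheel is still now. Because it eased back on release, I'll probe the spoke once more and read the resistance at this angle, then release slowly.

>>> play_rows:
  motion:
    - {"linear": [0, -0.005, 0.01], "rotation": [0, 0, 0]}
    - {"linear": [0, -0.005, 0.015], "rotation": [0, 0, 0]}
    - {"linear": [0, 0, 0.015], "rotation": [0, 0, 0]}
    - {"linear": [0, 0, 0.015], "rotation": [0, 0, 0]}
    - {"linear": [0, 0, 0.015], "rotation": [0, 0, 0]}
    - {"linear": [0, 0, 0.015], "rotation": [0, 0, 0]}
    - {"linear": [0, 0, 0.015], "rotation": [0, 0, 0]}
    - {"linear": [0, 0, 0.015], "rotation": [0, 0, 0]}
    - {"linear": [0, 0, 0.01], "rotation": [0, 0, 0]}
    - {"linear": [0, 0, 0.01], "rotation": [0, 0, 0]}

```text
time: 23.65
tool_pos: [0.6466, 0.086, 0.218]
tool_rot: [[0.91, -0.415, -0.0], [-0.415, -0.91, 0.0], [-0.0, 0.0, -1.0]]
contact_force: [0.6, -0.0, 0.1]
finger_gap: -0.0003
grip_force: 0.0
```

>>> play_rows:
  motion:
    - {"linear": [0, 0.0015, 0], "rotation": [0, 0, 0]}
    - {"linear": [0, 0.0015, 0], "rotation": [0, 0, 0]}
    - {"linear": [0, 0.0015, 0], "rotation": [0, 0, 0]}
    - {"linear": [0, 0.0015, 0], "rotation": [0, 0, 0]}
    - {"linear": [0, 0.001, 0], "rotation": [0, 0, 0]}
    - {"linear": [0, 0.001, 0], "rotation": [0, 0, 0]}
    - {"linear": [0, 0.001, 0], "rotation": [0, 0, 0]}
    - {"linear": [0, 0.001, 0], "rotation": [0, 0, 0]}
    - {"linear": [0, 0, 0], "rotation": [0, 0, 0]}
    - {"linear": [0, 0, 0], "rotation": [0, 0, 0]}

```text
time: 24.65
tool_pos: [0.6439, 0.0781, 0.2197]
tool_rot: [[0.91, -0.415, 0.003], [-0.415, -0.91, 0.002], [0.002, -0.003, -1.0]]
contact_force: [8.1, 11.0, -9.7]
finger_gap: -0.0001
grip_force: 6.9
```

```bash
python3 -c "
from h import *
chk()"
```

```text
t 24.65 r 0.0558 th -3.6 yaw -24.5 z 0.2197 Ftool [  2.7 -13.4   9.7] j6 2.070972764413874
```

It holds a steady 13 N at the relaxed angle, so the press is still tight. Retreating slowly.

>>> play_rows:
  motion:
    - {"linear": [0, -0.0005, 0], "rotation": [0, 0, 0]}
    - {"linear": [0, -0.0005, 0], "rotation": [0, 0, 0]}
    - {"linear": [0, -0.0005, 0], "rotation": [0, 0, 0]}
    - {"linear": [0, -0.0005, 0], "rotation": [0, 0, 0]}
    - {"linear": [0, -0.001, 0], "rotation": [0, 0, 0]}
    - {"linear": [0, -0.001, 0], "rotation": [0, 0, 0]}
    - {"linear": [0, -0.002, 0], "rotation": [0, 0, 0]}
    - {"linear": [0, -0.003, 0], "rotation": [0, 0, 0]}
    - {"linear": [0, -0.003, 0], "rotation": [0, 0, 0]}
    - {"linear": [0, -0.003, 0], "rotation": [0, 0, 0]}

```text
time: 25.65
tool_pos: [0.6486, 0.0907, 0.2188]
tool_rot: [[0.91, -0.415, -0.001], [-0.415, -0.91, -0.0], [-0.001, 0.0, -1.0]]
contact_force: [-0.4, -0.3, -1.1]
finger_gap: 0.0003
grip_force: 0.0
```

>>> play_rows:
  motion:
    - {"linear": [0, 0, -0.01], "rotation": [0, 0, 0]}
    - {"linear": [0, 0, -0.015], "rotation": [0, 0, 0]}
    - {"linear": [0, 0, -0.015], "rotation": [0, 0, 0]}
    - {"linear": [0, 0, -0.015], "rotation": [0, 0, 0]}
    - {"linear": [0, 0, -0.015], "rotation": [0, 0, 0]}
    - {"linear": [0, 0, -0.015], "rotation": [0, 0, 0]}
    - {"linear": [0, 0, -0.015], "rotation": [0, 0, 0]}
    - {"linear": [0, 0, -0.015], "rotation": [0, 0, 0]}
    - {"linear": [0, 0, 0], "rotation": [0, 0, 0]}
    - {"linear": [0, 0, 0], "rotation": [0, 0, 0]}

```text
time: 26.65
tool_pos: [0.6488, 0.0904, 0.3347]
tool_rot: [[0.91, -0.415, 0.001], [-0.415, -0.91, 0.0], [0.001, -0.001, -1.0]]
contact_force: [-0.3, -0.5, 0.2]
finger_gap: -0.0004
grip_force: 0.0
```

```bash
python3 w.py; python3 -c "
from h import *
print(r.finish_job())"
```

```text
t 26.65 r 0.0612 th 8.3 yaw -24.5 z 0.3347 Ftool [-0.   0.5 -0.2] j6 2.0911874455905304
start (np.int64(25), np.float64(-24.5), array([0.2282, 0.2297]))
now (np.int64(20), np.float64(-18.5), array([0.2209, 0.2219]))
the job is handed in; nothing more can be done
None
```

I wound the press down until the pad met the blank, took the finger clear and handed the job in at about 27 s; no verdict came back. The wheel eased back a little on release, but a second push still met a steady 13 N (8 N counts as firm).

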